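Hold up a roller-ski binding to the inspection camera

TASK

Press both hold-down straps over the roller ski down until they click shut; then take the loose binding toe piece off the ski and show it to the inspection camera: hold it in the air with its middle about 12 cm straight in front of the lens, on the lens's line of sight, toe end towards the lens, its length along that line of sight (so it tilts toe-up as the camera looks down) and its flap side up, not leaning sideways. Finish while still holding it there steadily with the straps still shut, and leave the camera and everything else on the bench alone.

Things in the scene. Friction and masses are not known exactly. Their poses are not given: they have to be found in the camera images.
- rollerski: fixed work: aluminium roller ski, 710 mm long over its two black 74 mm wheels, in a plywood cradle. Origin on the bench under its middle; y along the ski to the toe end, z up, x away from the robot. Shaft 42 wide, top 80 mm up; in its middle a black binding plate, 47 x 220, top 86 mm up, with 3 mm guide lips. Strap hinge posts at x = 40, y = -170 and 170, 106 high
- strap_rear (a joint): hinge of the rear (-y) steel hold-down strap, rad: 0 = shut, level across the shaft; 0.75 to 1.1 = standing open at the start. It moves stiffly and stays where left; closing takes up to 5 N at the pad. Below about 0.18 a detent snaps it to 0 and holds it. Push it down to 0 from above. Axis parallel to the ski's y, at x = 40, y = -170, z = 94 mm in the ski's frame
- strap_front (a joint): hinge of the front (+y) steel hold-down strap, rad: 0 = shut, level across the shaft; 0.75 to 1.1 = standing open at the start. It moves stiffly and stays where left; closing takes up to 5 N at the pad. Below about 0.18 a detent snaps it to 0 and holds it. Push it down to 0 from above. Axis parallel to the ski's y, at x = 40, y = 170, z = 94 mm in the ski's frame
- strap_rear_pad (a point): top centre of the black thumb pad (26 x 34) at the free end of the rear strap (84 long, 28 wide, 7 thick, from its hinge towards -x of the ski when shut): 75 mm from the hinge axis; when shut 101 mm above the bench and 35 mm to the -x side of the shaft's middle; the strap's top is then 98 mm above the bench
- strap_front_pad (a point): top centre of the black thumb pad (26 x 34) at the free end of the front strap (84 long, 28 wide, 7 thick, from its hinge towards -x of the ski when shut): 75 mm from the hinge axis; when shut 101 mm above the bench and 35 mm to the -x side of the shaft's middle; the strap's top is then 98 mm above the bench
- binding: loose binding toe piece, grey plastic, about 140 g, on the plate, toe to the ski's +y. Origin at the centre of its underside; x to the toe, y across, z up. Sole 110 x 36 x 8; at x -28 to 28 a block 34 wide with parallel sides, z 8 to 36, good to grip across y near x = 0, black flap on top (to z 38); in front a round nose, radius 17, to z 26, with a steel toe bar; behind a 6 mm thin ridge
- binding_mid (a point): the middle of the binding: on its axis, 20 mm above its underside; axes as the binding's
- binding_toe (a point): the toe end of the binding, 53 mm along its x from binding_mid
- camstand: inspection camera's fixed stand: grey foot 110 x 110 x 14 mm, 20 mm post to 264 mm, 18 mm behind the foot's middle. Origin on the bench under the foot; the camera looks towards its -x. The black head tilts about a level axis 270 mm above the origin and looks 0.1 to 0.45 rad below level; it stays as set
- lens (a point): centre of the lens's front face, on the black camera head (head 60 x 54 x 50, lens tube 40 mm dia, white ring light), 60 mm in front of the tilt axis. Its x axis runs back into the camera along the line of sight, y is level, z is up as the camera sees it
- focus (a point): a point in the air 120 mm straight in front of the lens on its line of sight; the binding's middle belongs here. Same axes as the lens: x points along the line of sight to the lens, y is level. The binding is shown right when its own x, y, z axes agree with these
- wax_bottle: white plastic wax bottle, 54 dia x 140 tall (mm), standing; bystander, to be left alone; origin at the centre of its underside
- spray_can: aluminium can, 52 dia x 150 tall (mm), standing; bystander, to be left alone; origin at the centre of its underside
- cork: block of polishing cork, 45 x 65 x 30 mm; bystander, to be left alone; origin at the centre of its underside
- scraper: clear plastic wax scraper, 35 x 130 x 5 mm, lying flat; bystander, to be left alone; origin at the centre of its underside
- base_brush: wooden block brush with copper bristles, 130 x 60 x 34 mm; bystander, to be left alone; origin at the centre of its underside
- wax_block: pale block of wax, 85 x 35 x 24 mm; bystander, to be left alone; origin at the centre of its underside
- driver: screwdriver with black handle, lying; bystander, to be left alone
Not all that is in view belongs to the job. What is shaped like the binding but green or orange is not meant.

How it is judged:
By the outcome, as a careful person would: the job done as asked, in the order asked, and still so for the second after the job is handed in, while the arm keeps its last pose, push and grip.
It also fails if it takes over 59 s, if anything falls off the work surface, if the arm or the gripper's body presses on something with over 40 N, if the wrist force passes 120 N, or if a joint passes its speed limit or range.

ROBOT

A 7-joint arm with a two-finger parallel gripper is mounted at the origin on the work surface. World frame = base frame: x ahead of the robot, y to its left, z up, the work surface at z = 0. Lengths are in mm, angles in rad, forces in N, time in s.
With the tool pointing down it reaches from about 400 to 875 mm from the base axis. Payload 4.4 kg.
Tool frame: the origin (TCP) lies midway between the tips of the shut fingers; the grasp point (between the pads) lies ctrl.grip_depth behind it (ctrl.grip_depth is the distance from the TCP to the grasp point, in mm); z points along the fingers, y is the line along which they close (so a half turn about z gives the same grasp; the last joint's range is limited). The gripper opens to 85 mm and grips with 20 to 120 N. Pads are 22 mm wide; open, the fingers measure 114 mm over their backs; the gripper's body (76 mm by 85 mm) begins 54 mm behind the grasp point. The pads swing forward as they close: fully open they stand 13 mm farther back than shut.
Start: joints at [1.284, 0.628, 0.038, 1.517, -0.027, 0.996, -0.02], TCP at [142.384, -634.228, 231.313] pointing down, gripper open.
Joint ranges: [-3.06, 3.06], [-0.37, 2.12], [-1.25, 1.32], [0.18, 2.47], [-1.1, 4.24], [0.23, 1.98], [-2.94, 2.94]. Speed limits (rad/s): [2.57, 2.57, 3.14, 3.14, 3.14, 3.14, 3.14].

INTERFACE

Orientations are given as [roll, pitch, yaw] about the fixed x, y, z axes, in that order (R = Rz(yaw) Ry(pitch) Rx(roll)).
In Python, from cell import ctrl gives the robot as it stands.
- The arm moves only by the tool carry_out, never from a script. Its argument "deltas" is one flat list of numbers, 7 for each row, row after row: the turn, a rotation vector about the tool's x, y, z in degrees, then the shift along the tool's x, y, z in m, then the closure, from -1 (fully open) to 1 (shut). In form: [wx, wy, wz, dx, dy, dz, claw, wx, wy, wz, dx, dy, dz, claw, ...]. A call has 1 to 12 rows; each row shifts and turns the commanded pose from where the row before left it, along the tool's axes as they then stand; what a row does not reach is not made up. A row lasts 1/8 s, in which the tool goes at most 62.5 mm and 10.7 degrees, less where a joint would pass 70% of its speed; a pose out of reach is approached as far as the arm can. A call with a gripper value outside its range is refused whole. The fingers move at their own pace and stop on an object; the grip force is fixed at half the most. Time passes only in rows, so rows that do not move let the fingers close. It gives the time, the measured TCP pose, the force, the opening and the grip force at its end, in the units of the state.
- ctrl.read_state(): the state, without advancing time (a new reading comes with each control period).
- ctrl.get_image(name): name is "scene" or "side" or "wrist"; returns the picture (400x640x3 uint8, red, green, blue); there is no depth.
- ctrl.calibration(name): a dict with "mtx" (3x3 intrinsics, pixels), "distortion" ([k1, k2, p1, p2, k3] as OpenCV has them; the pictures are not rectified), "R" (3x3) and "t" (3): a world point X has camera coordinates R X + t. Camera axes: x right, y down, z forward; pixel columns grow to the right and rows downward; lengths in mm; the calibration is good to about 2 mm. A picture is of the moment at which its call begins: read the wrist's pose just before it. calibration takes no time and is no camera call; for the wrist camera it gives the pose at the moment of the call.
- ctrl.finish_job(): hands the job in; it is judged then, once.
The state is a dict: "clock": time; "qpos": joint angles; "qd": joint speeds; "tau": joint torques, N m; "eef_pos": TCP position; "tool_rot": TCP orientation; "force": force on the tool from outside, world axes, zero at the start; "torque": the same for the moment, N m; "width": finger opening in mm; "gripper_force": force on a finger pad.
Only numpy, scipy, OpenCV 4.12 (cv2) and the standard library are available. Lean on these libraries where they do the work, as an engineer would, in place of code of your own. Each camera call takes 0.05 s, during which the arm holds its last target. There are 200 camera calls.

## Working session

There is one attempt and no reset: what is moved stays moved. The work goes in short steps, Python scripts to look and compute and a tool call to move; the robot and the scene stay as the last step left them, time stands still between calls to the robot, and variables do not carry over. Pictures are saved under pics/ and viewed, at most 10 in all, crops included, and the job is handed in when it is done.

Besides the shell and the picture viewer there is one more tool, called as name(argument=value, ...), one argument or row to a line, values as JSON. carry_out: Moves the arm, as the interface text tells. Its arguments: {"type":"object","properties":{"deltas":{"type":"array"}},"required":["deltas"]}

```bash
ls; mkdir -p pics; python3 - <<'E'
from cell import ctrl
import cv2
s=ctrl.read_state();print({k:s[k] for k in('clock','eef_pos','tool_rot','width')},ctrl.grip_depth)
for n in('scene','side','wrist'):
    c=ctrl.calibration(n);print(n,c)
    cv2.imwrite(f'pics/{n}0.png',ctrl.get_image(n)[:,:,::-1])
E
```

```text
pics
{'clock': 0.0, 'eef_pos': array([ 142.2793006 , -633.59283755,  230.38278673]), 'tool_rot': array([-3.13967796e+00,  6.21183738e-06,  2.20885957e-01]), 'width': 85.13582594958154} 18.700000000000003
scene {'mtx': array([[478.94664413,   0.        , 317.63450583],
       [  0.        , 478.94664413, 201.25204373],
       [  0.        ,   0.        ,   1.        ]]), 'distortion': array([-0.00944125,  0.        ,  0.        ,  0.        ,  0.        ]), 'R': array([[ 0.54859846,  0.83607805, -0.00363615],
       [ 0.67271261, -0.44397928, -0.59189538],
       [-0.49648511,  0.32226681, -0.8060066 ]]), 't': array([-265.4060664 , -282.25427115, 1937.02558738])}
side {'mtx': array([[461.1479918 ,   0.        , 321.47367742],
       [  0.        , 461.1479918 , 206.98933499],
       [  0.        ,   0.        ,   1.        ]]), 'distortion': array([-0.0922252,  0.       ,  0.       ,  0.       ,  0.       ]), 'R': array([[-0.97393373, -0.2267323 , -0.00674893],
       [-0.16952578,  0.74732558, -0.64246828],
       [ 0.15071196, -0.62457741, -0.76628256]]), 't': array([ 524.48335858,  246.71707078, 1298.26089719])}
wrist {'mtx': array([[329.0373679 ,   0.        , 322.37146022],
       [  0.        , 329.0373679 , 200.0162316 ],
       [  0.        ,   0.        ,   1.        ]]), 'distortion': array([-0.03209779,  0.        ,  0.        ,  0.        ,  0.        ]), 'R': array([[ 0.2207897 , -0.9753196 , -0.00189248],
       [-0.92458085, -0.20992054,  0.3179365 ],
       [-0.31048697, -0.06844735, -0.94811012]]), 't': array([-650.21751117,  -42.55829979,  381.25542891])}
```

View pics/scene0.png

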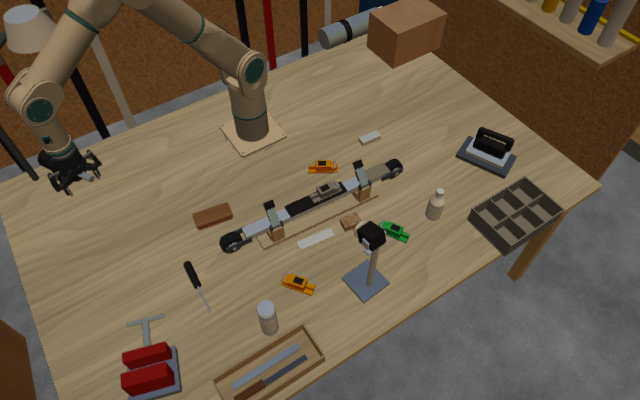

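View pics/side0.png

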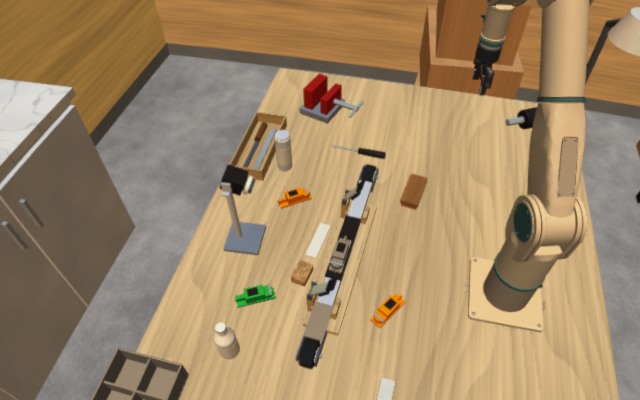

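The scene view shows the ski with wheels near (232,241) and (393,168), the straps near (272,215) and (360,180), and the binding at (325,190). The camera head is at (370,235) and its foot at (366,282). In the side view the straps are at (350,195) and (320,288), and the binding at (340,252). I'll enlarge both.

```bash
python3 - <<'E'
import cv2
a=cv2.imread('pics/scene0.png')[150:300,215:415];b=cv2.imread('pics/side0.png')[155:375,215:395]
cv2.imwrite('pics/sc.png',cv2.resize(a,None,fx=4,fy=4,interpolation=cv2.INTER_CUBIC))
cv2.imwrite('pics/sd.png',cv2.resize(b[:150],None,fx=4,fy=4,interpolation=cv2.INTER_CUBIC))
E
```

```text
(no output)
```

View pics/sc.png

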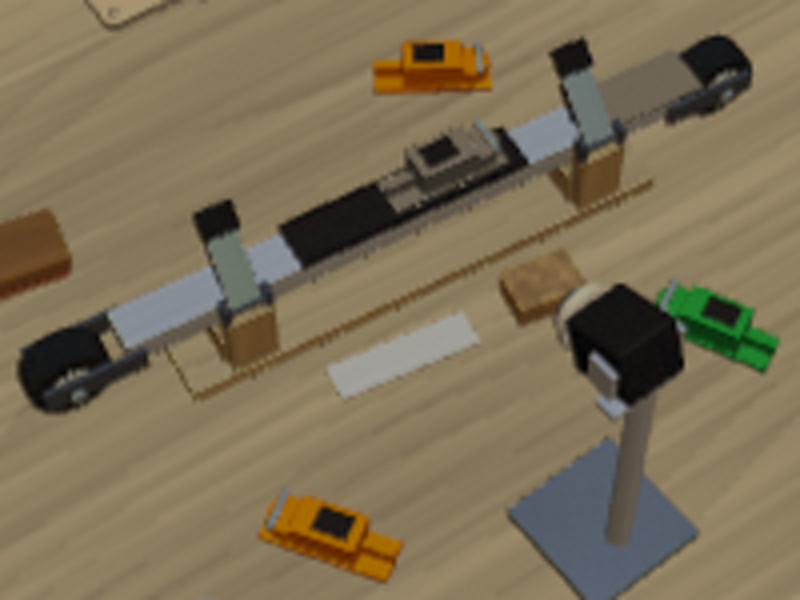

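View pics/sd.png

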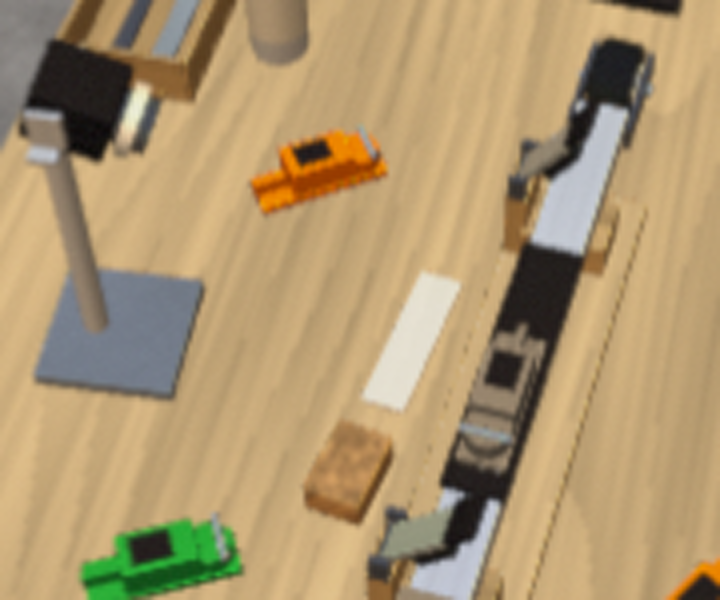

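```bash
cat > h.py <<'E'
import numpy as np,cv2
from scipy.optimize import least_squares
from scipy.spatial.transform import Rotation as Ro
def proj(c,X):
    return cv2.projectPoints(np.atleast_2d(np.float64(X)),cv2.Rodrigues(c['R'])[0],c['t'],c['mtx'],c['distortion'])[0][:,0]
def se2(p,X):
    X=np.atleast_2d(np.float64(X));c,s=np.cos(p[2]),np.sin(p[2])
    return X@np.array([[c,s,0],[-s,c,0],[0,0,1]])+[p[0],p[1],0]
def strap(p,y,th):  # pad top centre in world
    r=np.array([-75*np.cos(th)-7*np.sin(th)*-1*-1,y,0]) # placeholder x
    x=-(75*np.cos(th)-7*np.sin(th)); z=75*np.sin(th)+7*np.cos(th)
    return se2(p,[40+x,y,94+z])
def lens(p,t): return se2(p,[-60*np.cos(t),0,270-60*np.sin(t)])
def fit(f,x0): 
    r=least_squares(f,x0,loss='soft_l1',x_scale='jac');return r.x,r.fun
E
cat > f1.py <<'E'
from h import *
from cell import ctrl
S,D=ctrl.calibration('scene'),ctrl.calibration('side')
s=lambda u,v:np.array([215+u/4-.375,150+v/4-.375]); d=lambda u,v:np.array([215+u/4-.375,155+v/4-.375])
# ski
P=[[-23.5,-110,86],[23.5,-110,86],[-23.5,110,86],[23.5,110,86]]
us=np.array([s(280,232),s(303,270),s(500,128),s(528,160)]);ud=np.array([d(583,255),d(530,245),d(500,500),d(445,485)])
f=lambda q:np.r_[(proj(S,se2(q,P))-us).ravel(),(proj(D,se2(q,P))-ud).ravel()]
q,r=fit(f,[550,-100,0]);print('ski',q,r.round(1))
for n,y,a,b in(('rear',-170,s(217,220),d(580,135)),('front',170,s(571,57),d(465,518))):
    g=lambda t:np.r_[(proj(S,strap(q,y,t[0]))-a).ravel(),(proj(D,strap(q,y,t[0]))-b).ravel()]
    t,r=fit(g,[.9]);print(n,t,strap(q,y,t[0]),'shut',strap(q,y,0),r.round(1))
# binding flap & toe bar
g=lambda b:np.r_[(proj(S,[b[0],b[1],124])-s(438,151)).ravel(),(proj(D,[b[0],b[1],124])-d(504,371)).ravel()]
b,r=fit(g,q[:2]);print('flap',b,r.round(1))
# stand
P2=[[-55,-55,14],[-55,55,14],[55,-55,14],[55,55,14]]
us2=[s(608,438),s(508,513),s(697,530),s(600,607)];ud2=[d(75,268),d(203,283),d(172,397),d(37,380)]
from itertools import permutations
X=[]
for c,u in((S,us2),(D,ud2)):
    for uv in u:
        n=cv2.undistortPoints(uv.reshape(1,1,2),c['mtx'],c['distortion'])[0,0];dr=c['R'].T@np.r_[n,1];o=-c['R'].T@c['t']
        X.append(o+dr*(14-o[2])/dr[2])
print('foot corners\n',np.round(X,0))
L=[]
for c,uv in((S,s(578,318)),(D,d(143,120))):
    n=cv2.undistortPoints(uv.reshape(1,1,2),c['mtx'],c['distortion'])[0,0];L.append(np.c_[c['R'],c['t']])
    L.append(n)
h=cv2.triangulatePoints(L[0],L[2],L[1],L[3])[:,0];print('lens',h[:3]/h[3])
E
python3 f1.py
```

```text
ski [ 4.75983851e+02 -2.23276055e+00 -6.23124419e-02] [-0.8 -1.7 -0.  -1.2  0.2 -1.1  0.2  0.1 -0.2 -0.2 -2.3 -1.1  1.2  0.1
 -1.9 -0.4]
rear [0.83088731] [[ 460.01121934 -171.5667529   154.10928792]] shut [[ 430.46551758 -169.72330152  101.        ]] [-0.4  0.4  0.7 -1.3]
front [0.73713911] [[475.76673295 168.11136239 149.59569823]] shut [[451.63804003 169.61682917 101.        ]] [-0.   0.6 -0.6  1.1]
flap [477.33884702  31.01852352] [ 0.  -0.5 -0.2 -0.3]
foot corners
 [[733.  29.  14.]
 [744. -79.  14.]
 [839.  38.  14.]
 [849. -66.  14.]
 [840. -66.  14.]
 [736. -74.  14.]
 [727.  34.  14.]
 [831.  43.  14.]]
lens [739.61764935 -26.77429922 250.66100989]
```

The residuals are good. The first move turns the tool to the ski's yaw and goes to a wrist look-down over the middle.

carry_out(
  deltas=[0,0,-10.5,0,0,0,1,0,0,-10.5,0,0,0,1,0,0,-10.5,0,0,0,1,0,0,-10.5,0,0,0,1,0,0,-10.5,0,0,0,1,0,0,-10.5,0,0,0,1,0,0,-10.5,0,0,0,1,0,0,0,0.05,0.023,-0.006,1,0,0,0,0.05,0.023,-0.006,1,0,0,0,0.05,0.023,-0.006,1,0,0,0,0.05,0.023,-0.006,1,0,0,0,0.05,0.023,-0.006,1],
)

```text
clock: 1.65
eef_pos: [274.5, -390.8, 261.4]
tool_rot: [3.141, -0.0, 1.503]
force: [1.2, 0.9, -0.6]
width: -0.2
gripper_force: 0.0
```

carry_out(
  deltas=[0,0,0,0.05,0.023,-0.006,1,0,0,0,0.05,0.023,-0.006,1,0,0,0,0.05,0.023,-0.006,1,0,0,0,0.05,0.023,-0.006,1,0,0,0,0.05,0.023,-0.006,1,0,0,0,0.05,0.023,-0.006,1,0,0,0,0.05,0.023,-0.006,1,0,0,0,0,0,0,1,0,0,0,0,0,0,1],
)

```text
clock: 2.78
eef_pos: [457.5, -54.5, 303.0]
tool_rot: [-3.14, 0.001, 1.504]
force: [0.5, -1.1, -1.6]
width: -0.0
gripper_force: 0.0
```

```bash
python3 - <<'E'
from cell import ctrl
import cv2,pickle
s=ctrl.read_state();print({k:s[k] for k in('clock','eef_pos','tool_rot','width','qpos')})
c=ctrl.calibration('wrist');i=ctrl.get_image('wrist')[:,:,::-1]
pickle.dump(c,open('w1.pkl','wb'));cv2.imwrite('pics/w1.png',i)
cv2.imwrite('pics/w1b.png',cv2.resize(i,(800,500),interpolation=cv2.INTER_CUBIC))
E
```

```text
{'clock': 2.775, 'eef_pos': array([457.51378816, -54.51213088, 302.97508616]), 'tool_rot': array([-3.14047240e+00,  6.26348128e-04,  1.50388831e+00]), 'width': -0.005881271715747957, 'qpos': array([ 0.46271233,  0.30341015, -0.52814642,  1.91036714,  0.18337738,
        0.97619223, -0.21593095])}
```

View pics/w1b.png

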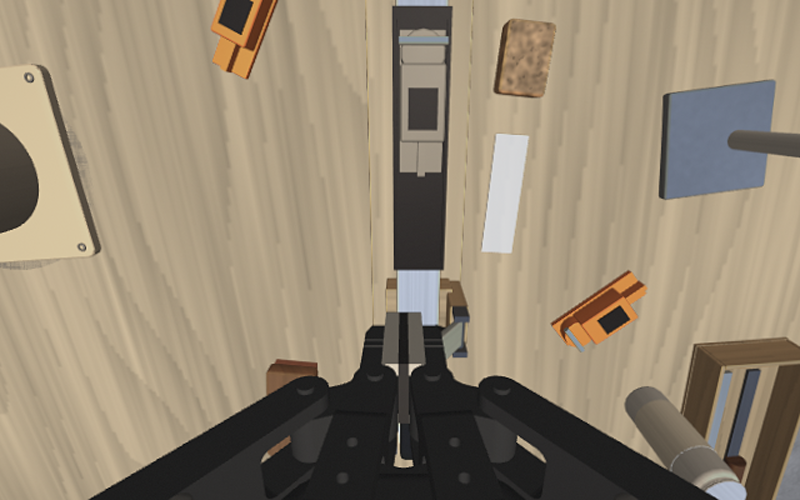

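The wrist view (scale 1.25) shows:
- Plate corners at (393,269), (444,270), (393,7) and (452,7).
- Flap centre at (423,109), parallel to the plate.
- Foot corners at (667,93), (775,80), (764,186) and (666,198).

Next is the joint fit.

```bash
cat >> f1.py <<'E'
print('-----')
import pickle;W=pickle.load(open('w1.pkl','rb'));w=lambda u,v:np.array([u/1.25-.1,v/1.25-.1])
def ray(c,uv,z):
    n=cv2.undistortPoints(np.float64(uv).reshape(1,1,2),c['mtx'],c['distortion'])[0,0];dr=c['R'].T@np.r_[n,1];o=-c['R'].T@c['t']
    return o+dr*(z-o[2])/dr[2]
print('plate',[ray(W,w(*p),86).round(1)[:2] for p in((393,269),(444,270),(393,7),(452,7))])
print('flap',[ray(W,w(*p),124).round(1)[:2] for p in((408,88),(438,88),(408,130),(438,130))])
print('block sides',[ray(W,w(*p),122).round(1)[:2] for p in((402,100),(446,100),(402,135),(444,135))],'bar',[ray(W,w(*p),112).round(1)[:2] for p in((400,40),(448,40))],'ridge',ray(W,w(421,176),100).round(1))
print('foot',[ray(W,w(*p),14).round(1)[:2] for p in((667,93),(775,80),(764,186),(666,198))])
uw=np.array([w(393,269),w(444,270),w(393,7),w(452,7)])
f2=lambda q:np.r_[f(q),(proj(W,se2(q,P))-uw).ravel()]
q,r=fit(f2,q);print('ski',q,r[-8:].round(1))
F=[[-55,55,14],[55,55,14],[55,-55,14],[-55,-55,14]]
o=[1,0,2,3]
us2=np.array([us2[i] for i in (0,2,3,1)]);ud2=np.array([ud2[i] for i in (2,3,0,1)])
uw2=np.array([w(667,93),w(775,80),w(764,186),w(666,198)])
g=lambda p:np.r_[(proj(S,se2(p,F))-us2).ravel(),(proj(D,se2(p,F))-ud2).ravel(),(proj(W,se2(p,F))-uw2).ravel()]
p,r=fit(g,[787,-17,.09]);print('stand',p,r.round(1))
for t in(.1,.2,.3,.4): print(t,lens(p,t).round(0),(proj(S,lens(p,t))-[215,150])*4,(proj(D,lens(p,t))-[215,155])*4)
for n,y,a,b in(('rear',-170,s(217,220),d(580,135)),('front',170,s(571,57),d(465,518))): 
    gg=lambda t:np.r_[(proj(S,strap(q,y,t[0]))-a).ravel(),(proj(D,strap(q,y,t[0]))-b).ravel()]
    t,r=fit(gg,[.9]);print(n,t,[strap(q,y,k).round(0) for k in (t[0],.6,.4,.2,0)])
E
python3 f1.py | sed -n '/-----/,$p'
```

```text
-----
plate [array([ 444.7, -112.6]), array([ 492.5, -116.8]), array([460.6, 105.1]), array([506.4, 102.2])]
flap [array([468.,  43.]), array([489.9,  41.6]), array([466.2,  13.3]), array([488.8,  11.9])]
block sides [array([463.1,  35.1]), array([495.7,  33. ]), array([461.4,   9.9]), array([493.3,   7.8])] bar [array([464.3,  77.3]), array([499.6,  75.1])] ridge [475.  -25.5 100. ]
foot [array([727.6,  29.3]), array([837.7,  36.6]), array([847.8, -71.1]), array([740.4, -78. ])]
ski [ 4.76085303e+02 -5.30000098e+00 -6.75023604e-02] [ 0.5  0.6 -0.3 -0.1 -0.6 -1.   0.6 -0.8]
stand [ 7.87875726e+02 -2.02346548e+01  8.90201617e-02] [-0.7 -1.2  0.2 -0.5 -1.5  0.2 -1.3 -1.3 -0.  -1.4 -1.6 -1.3 -1.7 -1.5
  0.1 -1.6  0.5 -0.3  0.5 -2.4 -0.  -0.7 -1.9  1.5]
0.1 [[728. -26. 264.]] [[568.78929223 293.87816665]] [[153.33549202 109.32635229]]
0.2 [[729. -25. 258.]] [[569.09556767 299.33809819]] [[153.08498308 115.27604466]]
0.3 [[731. -25. 252.]] [[569.95494788 305.21175511]] [[151.96168029 120.97580401]]
0.4 [[733. -25. 247.]] [[571.35476894 311.44207691]] [[149.98629068 126.37229524]]
rear [0.85207844] [array([[ 461., -175.,  155.]]), array([[ 447., -174.,  142.]]), array([[ 438., -173.,  130.]]), array([[ 433., -173.,  116.]]), array([[ 430., -173.,  101.]])]
front [0.72185609] [array([[476., 165., 149.]]), array([[470., 166., 142.]]), array([[461., 166., 130.]]), array([[456., 166., 116.]]), array([[453., 167., 101.]])]
```

Next is the rear strap: approach above it, then press along its arc.

carry_out(
  deltas=[0,0,0,-0.04,0,0.043,1,0,0,0,-0.04,0,0.043,1,0,0,0,-0.04,0,0.043,1,0,0,0,0,-0.001,0.008,1,0,0,0,0,-0.002,0.008,1,0,0,0,0,-0.002,0.008,1,0,0,0,0,-0.002,0.008,1,0,0,0,0,-0.002,0.008,1,0,0,0,0,-0.002,0.008,1,0,0,0,0,-0.002,0.008,1,0,0,0,0,-0.002,0.008,1,0,0,0,0,-0.002,0.008,1],
)

```text
clock: 4.32
eef_pos: [406.7, -178.0, 98.4]
tool_rot: [-3.093, 0.007, 1.493]
force: [-32.4, -10.6, 0.9]
width: -0.4
gripper_force: 15.7
```

carry_out(
  deltas=[0,0,0,0,0,0,1,0,0,0,0,0,0.001,1],
)

```text
clock: 4.58
eef_pos: [406.6, -178.0, 97.2]
tool_rot: [-3.092, 0.007, 1.493]
force: [-33.1, -9.9, 1.4]
width: 0.1
gripper_force: 16.3
```

Sideways force of about -33 N: the fingers have slipped past the free end of the strap. I'll back off towards -x, rise and look.

carry_out(
  deltas=[0,0,0,0,-0.016,0,1,0,0,0,0,-0.018,0,1,0,0,0,0,0,0,1,0,0,0,0,0,-0.04,1,0,0,0,-0.02,0,-0.05,1,0,0,0,-0.05,0,-0.03,1,0,0,0,-0.05,0,0,1,0,0,0,0,0,0,1],
)

```text
clock: 5.58
eef_pos: [390.7, -295.3, 221.9]
tool_rot: [3.14, 0.003, 1.495]
force: [-0.2, 0.8, -0.3]
width: 0.2
gripper_force: 0.0
```

```bash
python3 - <<'E'
from cell import ctrl
import cv2,pickle,numpy as np
s=ctrl.read_state();print({k:s[k] for k in('clock','eef_pos','tool_rot','force')})
c=ctrl.calibration('wrist');i=ctrl.get_image('wrist')[:,:,::-1]
pickle.dump(c,open('w2.pkl','wb'));cv2.imwrite('pics/w2.png',i)
j=ctrl.get_image('side')[:,:,::-1];cv2.imwrite('pics/side2.png',j)
k=ctrl.get_image('scene')[:,:,::-1];cv2.imwrite('pics/scene2.png',k)
a=cv2.resize(i,None,fx=.8,fy=.8)[:250];r=lambda x:cv2.resize(x,(256,240),interpolation=cv2.INTER_CUBIC)
b=np.hstack([cv2.resize(j[155:235,310:395],(260,250),interpolation=cv2.INTER_CUBIC),cv2.resize(k[180:260,215:300],(252,250),interpolation=cv2.INTER_CUBIC)])
cv2.imwrite('pics/m2.png',np.vstack([a,b]))
E
```

```text
{'clock': 5.575, 'eef_pos': array([ 390.67291913, -295.25688694,  221.89031911]), 'tool_rot': array([3.13966406e+00, 2.55492064e-03, 1.49505946e+00]), 'force': array([-0.17232539,  0.7770602 , -0.26191835])}
```

View pics/m2.png

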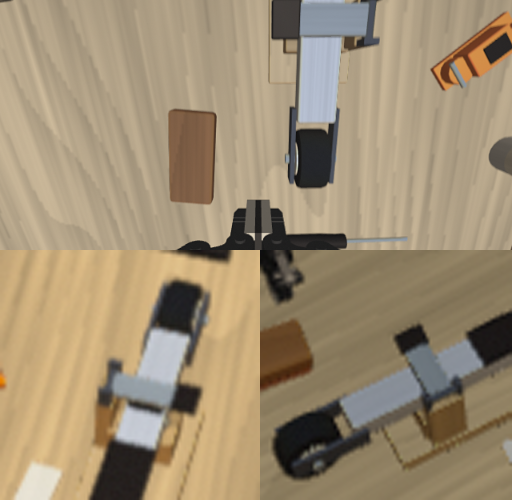

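The strap is now nearly level. The pad is at wrist (357,24), side (371,203) and scene (266,208). I'll work out its angle.

```bash
python3 - <<'E'
from h import *; from cell import ctrl; import pickle
q=[476.1,-5.3,-.0675]
for n,c,u in(('w',pickle.load(open('w2.pkl','rb')),(357.5,23.75)),('side',ctrl.calibration('side'),(370.8,203)),('scene',ctrl.calibration('scene'),(265.9,208.2))):
    print(n,u,[(t,proj(c,strap(q,-170,t))[0].round(1)) for t in(0,.1,.2,.3,.5)])
E
```

```text
w (357.5, 23.75) [(0, array([362.3,  25.6])), (0.1, array([365.1,  23.7])), (0.2, array([369.1,  21.6])), (0.3, array([374.4,  19.6])), (0.5, array([389.1,  15.3]))]
side (370.8, 203) [(0, array([369.2, 200.4])), (0.1, array([369.1, 198.7])), (0.2, array([368.6, 197. ])), (0.3, array([368. , 195.2])), (0.5, array([366. , 191.8]))]
scene (265.9, 208.2) [(0, array([265. , 208.4])), (0.1, array([265. , 207.3])), (0.2, array([265. , 206.4])), (0.3, array([265.1, 205.7])), (0.5, array([265.7, 204.9]))]
```

All three views fit angle 0, so the rear strap is shut. The front strap is next, pressing further inboard so the fingers cannot slip off the end, and stopping higher.

carry_out(
  deltas=[0,0,0,0.0517,0.0054,0,1,0,0,0,0.0517,0.0054,0,1,0,0,0,0.0517,0.0054,0,1,0,0,0,0.0517,0.0054,0,1,0,0,0,0.0517,0.0054,0,1,0,0,0,0.0517,0.0054,0,1,0,0,0,0.0517,0.0054,0,1,0,0,0,0.0517,0.0054,0,1,0,0,0,0.0517,0.0054,0.015,1,0,0,0,0,0,0.03,1,0,0,0,0,0,0,1],
)

```text
clock: 7.1
eef_pos: [468.2, 171.7, 174.7]
tool_rot: [-3.137, 0.002, 1.508]
force: [-0.5, -0.3, 0.2]
width: 0.2
gripper_force: 0.0
```

carry_out(
  deltas=[0,0,0,0,0,0.01,1,0,0,0,0,0,0.01,1,0,0,0,0,0,0.01,1,0,0,0,0,0,0,1],
)

```text
clock: 7.6
eef_pos: [471.2, 170.5, 146.5]
tool_rot: [3.141, -0.0, 1.503]
force: [0.3, 1.2, 0.4]
width: 0.3
gripper_force: 0.4
```

carry_out(
  deltas=[0,0,0,0,0.002,0.008,1,0,0,0,0,0,0.008,1,0,0,0,0,0,0,1],
)

```text
clock: 7.98
eef_pos: [472.6, 170.5, 129.6]
tool_rot: [-3.141, 0.0, 1.504]
force: [0.6, 0.0, 0.5]
width: -0.0
gripper_force: 0.1
```

```bash
python3 - <<'E'
from cell import ctrl
import cv2,numpy as np
s=ctrl.read_state();print({k:s[k] for k in('clock','eef_pos','force')})
j=ctrl.get_image('side')[:,:,::-1];k=ctrl.get_image('scene')[:,:,::-1]
cv2.imwrite('pics/m3.png',np.hstack([cv2.resize(j[230:330,270:370],(400,400),interpolation=cv2.INTER_CUBIC),cv2.resize(k[130:230,310:410],(400,400),interpolation=cv2.INTER_CUBIC)]))
E
```

```text
{'clock': 7.975, 'eef_pos': array([472.56702205, 170.46033339, 129.5637444 ]), 'force': array([0.62108433, 0.02848824, 0.46299621])}
```

View pics/m3.png

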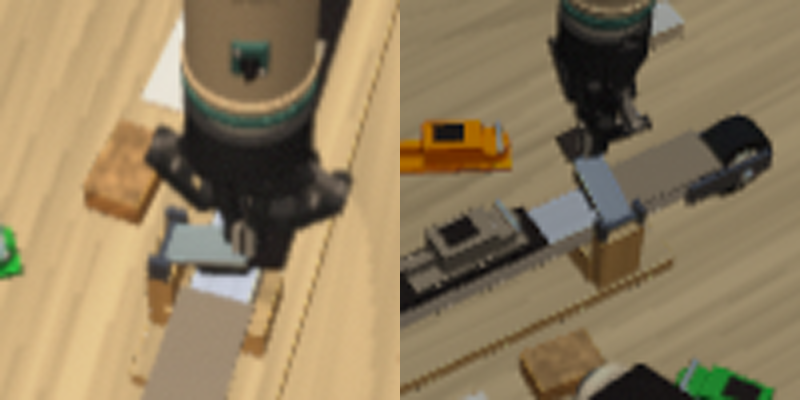

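The front strap is moving down under the fingers with little force. I'll continue.

carry_out(
  deltas=[0,0,0,0,0.001,0.008,1,0,0,0,0,0.001,0.008,1,0,0,0,0,0,0.006,1,0,0,0,0,0,0,1],
)

```text
clock: 8.57
eef_pos: [474.3, 170.3, 107.5]
tool_rot: [-3.14, 0.001, 1.504]
force: [0.1, 0.7, 0.4]
width: -0.1
gripper_force: 0.0
```

carry_out(
  deltas=[0,0,0,0,0,0.003,1,0,0,0,0,0,0,1],
)

```text
clock: 8.82
eef_pos: [474.7, 170.5, 105.2]
tool_rot: [-3.142, 0.0, 1.504]
force: [0.3, -0.6, 0.2]
width: 0.2
gripper_force: 0.0
```

carry_out(
  deltas=[0,0,0,0,0,-0.03,1,0,0,0,0,0,-0.045,1,0,0,0,0,0,-0.05,-1,0,0,0,-0.047,0.004,0,-1,0,0,0,-0.047,0.004,0,-1,0,0,0,-0.048,0.005,0,-1,0,0,0,0,0,0,-1,0,0,0,0,0,0,-1],
)

```text
clock: 9.82
eef_pos: [478.3, 28.5, 230.5]
tool_rot: [3.141, -0.001, 1.503]
force: [-0.6, -0.0, 1.1]
width: 85.5
gripper_force: 0.0
```

```bash
python3 - <<'E'
from cell import ctrl
import cv2,pickle,numpy as np
s=ctrl.read_state();print({k:s[k] for k in('clock','eef_pos','tool_rot','width','qpos')})
c=ctrl.calibration('wrist');i=ctrl.get_image('wrist')[:,:,::-1]
pickle.dump(c,open('w3.pkl','wb'));cv2.imwrite('pics/w3.png',i)
j=ctrl.get_image('side')[:,:,::-1];cv2.imwrite('pics/side3.png',j)
k=ctrl.get_image('scene')[:,:,::-1];cv2.imwrite('pics/scene3.png',k)
r=lambda x:cv2.resize(x,(400,200),interpolation=cv2.INTER_CUBIC)
cv2.imwrite('pics/m4.png',np.vstack([cv2.resize(i,(640,400)),np.hstack([cv2.resize(j[155:205,215:265],(200,200),interpolation=cv2.INTER_CUBIC),cv2.resize(k[210:260,345:395],(200,200),interpolation=cv2.INTER_CUBIC),cv2.resize(k[145:195,340:400],(240,200),interpolation=cv2.INTER_CUBIC)])]))
E
```

```text
{'clock': 9.825, 'eef_pos': array([478.28753761,  28.5067239 , 230.53683188]), 'tool_rot': array([ 3.14105842e+00, -6.97582245e-04,  1.50345939e+00]), 'width': 85.50331098287845, 'qpos': array([ 0.26585318,  0.42755817, -0.53221657,  1.97063573,  0.29185153,
        0.81766169, -0.495926  ])}
```

View pics/m4.png

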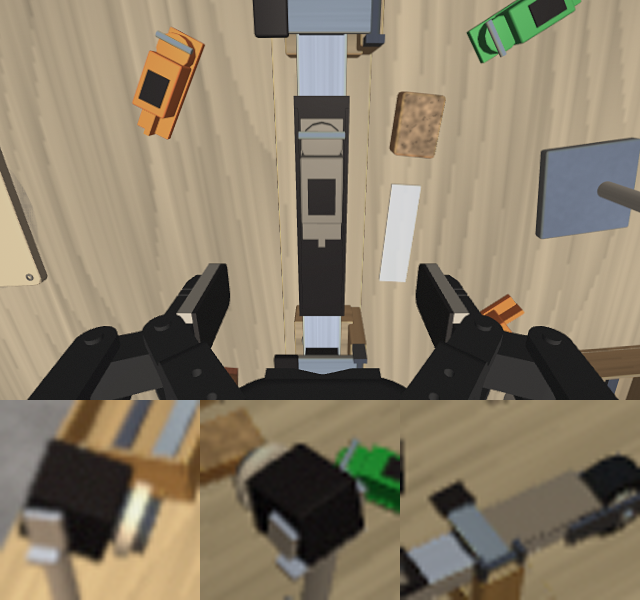

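Both straps look shut, with the front pad at (271,18) and the rear strap level at the bottom. The flap spans (309,178) to (336,214). I'll check these numerically and refine the binding position.

```bash
python3 - <<'E'
from h import *; from cell import ctrl; import pickle
q=[476.1,-5.3,-.0675];W=pickle.load(open('w3.pkl','rb'))
def ray(c,uv,z):
    n=cv2.undistortPoints(np.float64(uv).reshape(1,1,2),c['mtx'],c['distortion'])[0,0];dr=c['R'].T@np.r_[n,1];o=-c['R'].T@c['t']
    return (o+dr*(z-o[2])/dr[2]).round(1)
print('front pad',[(t,proj(W,strap(q,170,t))[0].round(0)) for t in(0,.15,.3)],'rear',[(t,proj(W,strap(q,-170,t))[0].round(0)) for t in(0,.15,.3)])
print('flap',[ray(W,p,124) for p in((309,178),(336,178),(309,214),(336,214))],'block',[ray(W,p,122) for p in((301,170),(342,170),(301,220),(342,220))],ray(W,(321.5,242),98),'front/rear block edge',ray(W,(322,157),122),ray(W,(321,224),122),'bar',ray(W,(322,134),112))
print('foot',[ray(W,p,14) for p in((544,149),(640,139),(541,237))])
print('plate',[ray(W,p,86) for p in((295,97),(349,97),(299,315),(344,315))])
E
```

```text
front pad [(0, array([275.,  12.])), (0.15, array([275.,   9.])), (0.3, array([278.,   5.]))] rear [(0, array([289., 371.])), (0.15, array([290., 380.])), (0.3, array([292., 388.]))]
flap [array([469.6,  44.5, 124. ]), array([490.7,  43.1, 124. ]), array([467.2,  14.4, 124. ]), array([489.1,  13. , 124. ])] block [array([463.7,  50.8, 122. ]), array([495.8,  48.7, 122. ]), array([460.1,   8.8, 122. ]), array([493.8,   6.6, 122. ])] [474.8 -23.8  98. ] front/rear block edge [480.8  60.  122. ] [476.3   4.2 122. ] bar [481.9  76.4 112. ]
foot [array([726.9,  32.4,  14. ]), array([837. ,  37.5,  14. ]), array([739.3, -76.1,  14. ])]
plate [array([461.1, 105.3,  86. ]), array([506.2, 102.3,  86. ]), array([ 445.2, -112.5,   86. ]), array([ 492.4, -115.6,   86. ])]
```

Both straps are shut. The binding block is centred at about (478.6, 32). Descend and grip.

carry_out(
  deltas=[0,0,0,0.002,0,0.03,-1,0,0,0,0.0015,0,0.035,-1,0,0,0,0,0,0.035,-1,0,0,0,0,0,0.025,-1,0,0,0,0,0,0.012,-1,0,0,0,0,0,0,-1,0,0,0,0,0,0,1,0,0,0,0,0,0,1,0,0,0,0,0,0,1,0,0,0,0,0,0,1,0,0,0,0,0,0,1],
)

```text
clock: 11.35
eef_pos: [478.9, 31.4, 94.1]
tool_rot: [3.14, 0.0, 1.503]
force: [-1.6, -0.8, 6.7]
width: 33.4
gripper_force: 60.7
```

The binding is gripped: width 33.4 mm, force 60 N. Lift it, then move to a tilted pose to see the camera head from the side.

carry_out(
  deltas=[0,0,0,0,0,-0.01,1,0,0,0,0,0,-0.03,1,0,0,0,0,0,-0.045,1,0,0,0,0,0,-0.045,1,0,0,0,0,0,-0.045,1,0,0,0,0.01,0.03,-0.04,1,0,0,0,0.015,0.05,-0.03,1,0,0,0,0.013,0.049,0,1,0,-10,0,0,0,0,1,0,-10,0,0,0,0,1,0,-10,0,0,0,0,1,0,0,0,0,0,0,1],
)

```text
clock: 12.85
eef_pos: [608.4, 66.3, 335.9]
tool_rot: [-3.135, 0.521, 1.515]
force: [0.4, -0.3, -2.0]
width: 33.2
gripper_force: 60.4
```

```bash
python3 - <<'E'
from cell import ctrl
import cv2,pickle
s=ctrl.read_state();print({k:s[k] for k in('clock','eef_pos','tool_rot','width','qpos','force','qd')})
c=ctrl.calibration('wrist');i=ctrl.get_image('wrist')[:,:,::-1]
pickle.dump(c,open('w4.pkl','wb'));cv2.imwrite('pics/w4.png',i)
cv2.imwrite('pics/w4b.png',cv2.resize(i,(800,500),interpolation=cv2.INTER_CUBIC))
E
```

```text
{'clock': 12.85, 'eef_pos': array([608.35131548,  66.26635162, 335.94361863]), 'tool_rot': array([-3.13547515,  0.5209982 ,  1.51512226]), 'width': 33.17362801698686, 'qpos': array([-0.19692409,  0.62405337, -0.38421961,  1.38769335,  0.63895236,
        1.52428254, -0.75497393]), 'force': array([ 0.4241224 , -0.2662942 , -1.99354946]), 'qd': array([ 0.08098074, -0.04035138,  0.03106946, -0.00505967, -0.0031672 ,
       -0.0154432 ,  0.02373045])}
```

View pics/w4b.png

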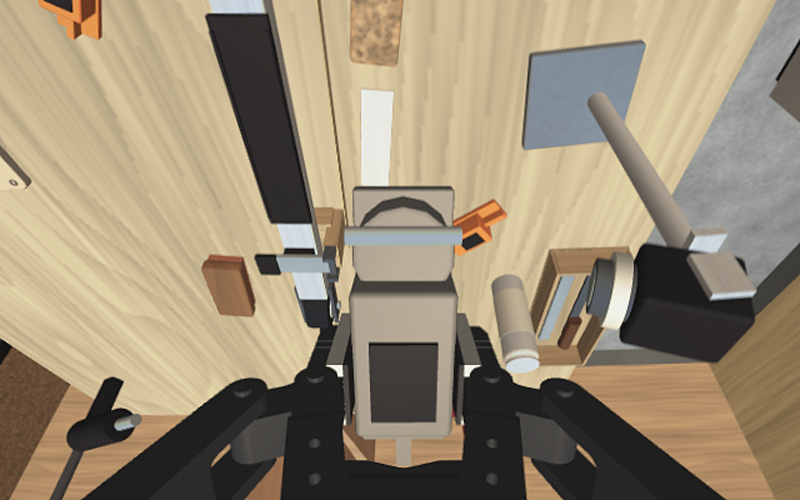

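The head is seen well from the side; in this view up in the world is down in the image. In the 800-wide picture:
- Lens front face: left edge at x≈586, top y≈259, bottom y≈325.
- Head corners at (622,340), (718,361) and (755,322).
- Foot corners at (528,55), (645,41), (631,137) and (524,149).

The binding sits square in the jaws, with its toe along the tool's +x. Next I'll fit the stand and the tilt.

```bash
cat > f2.py <<'E'
exec(open('f1.py').read().split("print('-----')")[0].replace('print(','(lambda *a:0)('))
import pickle
W1,W3,W4=[pickle.load(open(f'w{i}.pkl','rb')) for i in(1,3,4)];w=lambda u,v:np.array([u/1.25-.1,v/1.25-.1])
F=np.array([[-55,55,14],[55,55,14],[55,-55,14],[-55,-55,14]])
O=[(W1,F,[w(667,93),w(775,80),w(764,186),w(666,198)]),(W3,F[[0,1,3]],[(544,149),(640,139),(541,237)]),(W4,F,[w(528,55),w(645,41),w(631,137),w(524,149)])]
def head(p,t,X): # X in head frame about tilt axis (x back along sight)
    c,s_=np.cos(t),np.sin(t);X=np.atleast_2d(np.float64(X))
    return se2(p,np.c_[c*X[:,0]-s_*-1*0+ (s_*X[:,2])*-1*-1*0 + 0*X[:,0],X[:,1],0*X[:,0]]+np.c_[-0*X[:,0]-s_*X[:,2],0*X[:,0],270+s_*X[:,0]+c*X[:,2]])
a=np.linspace(0,2*np.pi,60);C=np.c_[-60+0*a,20*np.cos(a),20*np.sin(a)]
def res(v,full=False):
    p,t,af=v[:3],v[3],v[4]
    r=[(proj(c,se2(p,X))-np.array(u)).ravel()*(1 if c is W4 else .7) for c,X,u in O]
    e=proj(W4,head(p,t,C));r.append([e[:,0].min()-586/1.25,e[:,1].min()-259/1.25,e[:,1].max()-325/1.25])
    K=[[af,-27,25],[af+60,-27,25],[af+60,27,25]]
    r.append((proj(W4,head(p,t,K))-[w(622,340),w(718,361),w(755,322)]).ravel())
    return np.concatenate([np.ravel(x) for x in r])
if __name__=='__main__':
    v,r=fit(res,[788,-20,.09,.25,-30]);print(v.round(3),res(v).round(1))
    print('lens',head(v[:3],v[3],[-60,0,0]),'focus',head(v[:3],v[3],[-180,0,0]))
    for t in(.1,.2,.3,.4):
        e=proj(W4,head(v[:3],t,C))*1.25;print(t,e.min(0).round(),e.max(0).round(),(proj(W4,head(v[:3],t,[[-30,-27,25],[30,-27,25],[30,27,25]]))*1.25).round().tolist())
E
python3 f2.py
```

```text
[ 7.88642e+02 -2.00060e+01  1.06000e-01  2.85000e-01 -3.80450e+01] [ 0.3  0.2  0.3 -2.3  0.9 -1.2 -0.5  1.3  0.5  2.2  0.7 -1.9 -0.1  2.3
  0.6  1.1  0.7 -1.2 -8.1  0.7 -0.6  0.9 -0.8  0.2 -6.  -3.9  4.4 -0.2
  0.3  1.9 -4.6]
lens [[731.38650628 -26.08026747 253.12103301]] focus [[616.87520728 -38.22787193 219.36309902]]
0.1 [584. 272.] [600. 332.] [[639.0, 356.0], [737.0, 356.0], [780.0, 310.0]]
0.2 [585. 265.] [596. 324.] [[634.0, 351.0], [735.0, 360.0], [777.0, 315.0]]
0.3 [585. 258.] [595. 316.] [[629.0, 347.0], [731.0, 364.0], [774.0, 319.0]]
0.4 [584. 252.] [597. 309.] [[625.0, 342.0], [727.0, 367.0], [769.0, 323.0]]
```

The tube and box edges disagree a little. I'll use the last view on an enlarged crop of the head.

```bash
python3 - <<'E'
from f2 import *
i=cv2.imread('pics/w4.png')[180:300,455:615]
i=cv2.resize(i,None,fx=5,fy=5,interpolation=cv2.INTER_CUBIC);i=cv2.convertScaleAbs(i,alpha=1.6,beta=25)
p=[788.6,-20,.1]
for t,col in((.2,(0,255,255)),(.35,(255,0,255))):
    e=((proj(W4,head(p,t,C))-[455,180])*5+2).astype(int)
    for k in range(0,60,2): cv2.circle(i,tuple(map(int,e[k])),1,col,-1)
cv2.imwrite('pics/crop.png',i)
# binding in hand: tool frame -> fit offset
T=ctrl.read_state();R=Ro.from_euler('xyz',[-3.13547515,0.5209982,1.51512226]).as_matrix();o=np.array([608.35,66.27,335.94])
# binding frame in tool: x=tool x, y=-tool y, z=-tool z, mid at (dx,dy,dz), small yaw a, pitch b
B=np.array([[55,18,-12],[55,-18,-12],[28,17,16],[28,-17,16],[-28,17,16],[-28,-17,16]]) # rel. mid: sole front top corners, block top corners
U=np.array([w(353,190),w(454,190),w(350,294),w(458,293),w(355,434),w(448,436)])
def g(v):
    M=Ro.from_euler('xyz',v[3:6]).as_matrix()
    Y=(M@B.T).T*[1,-1,-1]+v[:3]
    return (proj(W4,Y@R.T+o)-U).ravel()
v,r=fit(g,[0,0,-12,0,0,0]);print(v.round(3),r.round(1))
E
```

```text
[-0.727  0.327 -8.869  0.011 -0.014 -0.011] [-0.1 -0.1  0.2  0.7 -0.5 -0.7  0.1  0.6 -0.3  0.4  0.8 -1.2]
```

View pics/crop.png

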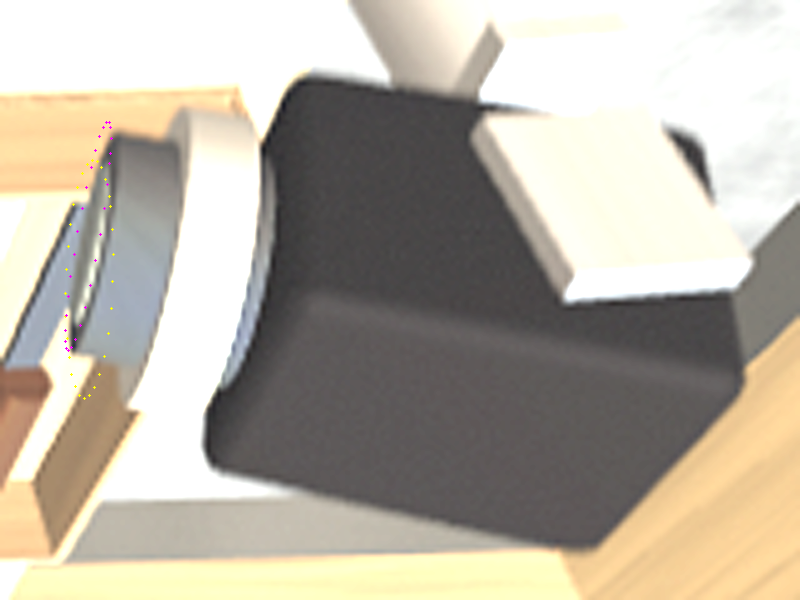

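The lens front ellipse runs from (115,133) to (73,348), close to the magenta t=0.35 outline. The top head edges run (310,293)→(740,380) and (215,470)→(600,548). I'll refit with these.

```bash
cat > f3.py <<'E'
from f2 import *
cr=lambda u,v:np.array([455+u/5-.4,180+v/5-.4])
def sl(X): 
    d=X[1]-X[0];return d[1]/d[0]
def res3(v):
    p,t=v[:3],v[3];r=[(proj(c,se2(p,X))-np.array(u)).ravel()*.5 for c,X,u in O]
    e=proj(W4,head(p,t,C));a,b=e[e[:,1].argmin()],e[e[:,1].argmax()]
    r.append((a+b)/2-(cr(115,133)+cr(73,348))/2)
    r.append([40*(sl(proj(W4,head(p,t,[[-35,y,25],[22,y,25]])))-m) for y,m in((27,87/430),(-27,78/385))])
    return np.concatenate([np.ravel(x) for x in r])
v,r=fit(res3,[788,-20,.1,.3])
if __name__=='__main__':
    print(v.round(3),r[-4:].round(2));print('lens',head(v[:3],v[3],[-60,0,0]),'focus',head(v[:3],v[3],[-180,0,0]))
    e=proj(W4,head(v[:3],v[3],C));print((e.min(0)-[455,180])*5,(e.max(0)-[455,180])*5)
    for t in(.2,.3,.4): print(t,[sl(proj(W4,head(v[:3],t,[[-35,y,25],[22,y,25]]))).round(3) for y in(27,-27)],((proj(W4,head(v[:3],t,[-60,0,0]))[0]-[455,180])*5).round())
E
python3 f3.py
```

```text
[ 7.88846e+02 -2.00920e+01  9.50000e-02  3.39000e-01] [-0.81 -0.4  -1.15  0.09]
lens [[732.51514677 -25.45417871 250.04682319]] focus [[619.8542504  -36.17823438 210.14046957]]
[ 64.73723865 121.50905279] [110.85632496 351.49785346]
0.2 [np.float64(0.073), np.float64(0.095)] [ 88. 276.]
0.3 [np.float64(0.146), np.float64(0.174)] [ 86. 247.]
0.4 [np.float64(0.217), np.float64(0.252)] [ 89. 220.]
```

Tilt ≈ 0.34, yaw ≈ 0.095, focus ≈ (620, -36, 210). The target TCP is ≈ (623, -36, 200) with rpy (π, -0.339, 0.095). First level the tool, back off and yaw.

carry_out(
  deltas=[0,10,0,0,0,0,1,0,10,0,0,0,0,1,0,10,0,0,0,0,1,0,0,0,0,-0.05,0,1,0,0,10.2,0,0,0,1,0,0,10.2,0,0,0,1,0,0,10.2,0,0,0,1,0,0,10.2,0,0,0,1,0,0,10.2,0,0,0,1,0,0,10.2,0,0,0,1,0,0,10.2,0,0,0,1,0,0,10,0,0,0,1],
)

```text
clock: 14.4
eef_pos: [559.9, 61.5, 339.5]
tool_rot: [-3.141, -0.002, 0.073]
force: [0.1, -0.0, -1.9]
width: 32.9
gripper_force: 60.6
```

carry_out(
  deltas=[0,10,0,0,0,0,1,0,9.4,0,0,0,0,1,0,0,0,0,0,0,1],
)

```text
clock: 14.78
eef_pos: [555.0, 60.9, 337.7]
tool_rot: [3.14, -0.334, 0.08]
force: [-0.2, -0.6, -2.2]
width: 33.0
gripper_force: 60.6
```

```bash
cat > tgt.py <<'E'
from f3 import *
def go():
    s=ctrl.read_state();R=Ro.from_euler('xyz',s['tool_rot']).as_matrix()
    p,t=[788.8,-20.1,.095],.34
    G=Ro.from_euler('xyz',[np.pi,-t,.095]).as_matrix();f=head(p,t,[-180,0,0])[0];T=f+G@[0,0,10.5]
    print(s['clock'],s['eef_pos'].round(1),s['tool_rot'].round(3),s['width'],s['qpos'].round(2),s['force'].round(1))
    print('target',T.round(1),'turn(tool,deg)',np.degrees(Ro.from_matrix(R.T@G).as_rotvec()).round(2),'shift(tool,m)',(R.T@(T-s['eef_pos'])/1000).round(4))
go()
E
python3 tgt.py
```

```text
14.775 [555.   60.9 337.7] [ 3.14  -0.334  0.08 ] 32.968372903165545 [-0.    0.23 -0.22  1.93  0.16  0.66 -1.81] [-0.2 -0.6 -2.2]
target [623.4 -35.9 200.1] turn(tool,deg) [ 0.38  0.33 -0.81] shift(tool,m) [0.0119 0.1017 0.15  ]
```

carry_out(
  deltas=[0.1,0.1,-0.2,0.002,0.017,0.025,1,0.1,0.1,-0.2,0.002,0.017,0.025,1,0.1,0.1,-0.2,0.002,0.017,0.025,1,0.1,0,-0.2,0.002,0.017,0.025,1,0,0,0,0.002,0.017,0.025,1,0,0,0,0.002,0.017,0.025,1,0,0,0,0,0,0,1,0,0,0,0,0,0,1],
)

```text
clock: 15.78
eef_pos: [631.5, -32.1, 201.9]
tool_rot: [-3.139, -0.345, 0.096]
force: [-1.1, 0.1, -1.1]
width: 33.1
gripper_force: 60.5
```

```bash
python3 tgt.py
```

```text
15.775 [631.5 -32.1 201.9] [-3.139 -0.345  0.096] 33.0552021075425 [ 0.18  0.51 -0.21  1.94  0.18  0.36 -1.62] [-1.1  0.1 -1.1]
target [623.4 -35.9 200.1] turn(tool,deg) [-0.16 -0.28  0.07] shift(tool,m) [-0.0086  0.0029 -0.0011]
```

carry_out(
  deltas=[-0.2,-0.3,0,-0.0085,0.003,-0.001,1,0,0,0,0,0,0,1,0,0,0,0,0,0,1,0,0,0,0,0,0,1],
)

```text
clock: 16.27
eef_pos: [622.7, -35.2, 199.3]
tool_rot: [3.14, -0.339, 0.098]
force: [0.1, 0.7, -1.8]
width: 33.0
gripper_force: 60.5
```

```bash
cat >> tgt.py <<'E'
a=cv2.imread('pics/w4.png',0);b=ctrl.get_image('wrist')[:,:,::-1];cv2.imwrite('pics/w5.png',b);b=cv2.cvtColor(b,cv2.COLOR_BGR2GRAY)
for x0,y0,x1,y1 in((285,265,360,345),(278,172,368,200)):
    m=cv2.minMaxLoc(cv2.matchTemplate(b,a[y0:y1,x0:x1],cv2.TM_CCOEFF_NORMED));print('slip px',np.subtract(m[3],(x0,y0)),round(m[1],2))
# straps: compare with pictures taken after they shut (no arm over them)
k=cv2.imread('pics/side3.png',0);n=cv2.cvtColor(ctrl.get_image('side'),cv2.COLOR_RGB2GRAY);cv2.imwrite('pics/side5.png',n)
k2=cv2.imread('pics/scene3.png',0);n2=cv2.cvtColor(ctrl.get_image('scene'),cv2.COLOR_RGB2GRAY);cv2.imwrite('pics/scene5.png',n2)
for A,B,(x,y,w_,h_) in((k,n,(340,180,50,40)),(k,n,(300,275,50,40)),(k2,n2,(255,195,40,40)),(k2,n2,(345,160,40,40)),(k2,n2,(350,265,35,30))):
    m=cv2.minMaxLoc(cv2.matchTemplate(B,A[y:y+h_,x:x+w_],cv2.TM_CCOEFF_NORMED));print('static px',np.subtract(m[3],(x,y)),round(m[1],2))
E
python3 tgt.py
```

```text
16.275 [622.7 -35.2 199.3] [ 3.14  -0.339  0.098] 32.96290402081104 [ 0.18  0.51 -0.2   1.96  0.18  0.35 -1.62] [ 0.1  0.7 -1.8]
target [623.4 -35.9 200.1] turn(tool,deg) [0.03 0.05 0.17] shift(tool,m) [ 0.0008  0.0007 -0.0005]
slip px [0 0] 0.99
slip px [ 0 -1] 0.6
static px [-238   17] 0.74
static px [0 0] 1.0
static px [0 0] 1.0
static px [0 0] 0.93
static px [0 0] 1.0
```

```bash
python3 -c "
from cell import ctrl
print(ctrl.finish_job())"
```

```text
the job is handed in; nothing more can be done
None
```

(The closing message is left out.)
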